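Set the filament dryer to full heat and start it

TASK

Set the filament dryer to full heat and start it: push the heat lever away from its off end, past the half-heat detent, all the way to the full-heat stop, then press the start button fully down and let it come up again. Only push with the fingers: do not grip the lever, leave the small vent knob where it is, and leave the jar, the spray bottle, the spool and the scraper where they are.

Things in the scene. Friction and masses are not known exactly. Their poses are not given: they have to be found in the camera images.
- dryer: Low grey cabinet 240 x 400 x 60 mm (x, y, z), fixed; origin: centre of its underside; x points away from the robot's side, yaw varies. Left (+y): round clear lid, radius 108 mm, 46 mm high, centred at (0, 85) mm. Right: flat white control deck, 60 mm above the table, y -195 to -30 mm, with a long slot (heat lever), a short slot (vent knob) and the button. Short, medium, long marks: off, half, full.
- heat (a joint): Travel of the heat lever along the dryer's +x, m: 0 = off (where it starts), 0.035 = half-heat detent, 0.070 = full-heat end stop. It snaps to within 3 mm of these and stays. Between them a spring hump resists with up to about 6 N from about 3 mm past each rest, fading to nothing at 0.0175 and again at 0.0525, beyond which it snaps forward by itself; let go before that, it snaps back.
- heat_face (a point): Centre of the flat face to push (looks to the dryer's -x) of the black heat lever, 21 mm above the deck. The face is 44 mm wide (y) and 34 mm high, 4 to 38 mm above the deck. At off it is at (-50, -75, 81) mm in the dryer's frame, with 65 mm of bare deck on its -x side; at full (20, -75, 81). Behind it a rib 34 mm wide, 30 mm high makes the lever 18 mm thick; pressing plate and rib at once counts as gripping.
- start (a joint): Travel of the start button, in m: 0 = up, 0.006 = fully down. A spring returns it; fully down takes 5 N.
- start_top (a point): Centre of the top of the round black start button, 28 mm across, at (50, -145, 82) mm in the dryer's frame: 22 mm above the deck and 10 mm above its grey collar (44 mm across). Pressed straight down.
- vent_top (a point): Centre of the top of the vent knob, a small round black knob 22 mm across, its top 16 mm above the deck, sliding in the short slot at y = -150 mm (x from -85 to -45 mm) in the dryer's frame. Not to be moved.
- jar: Small glass jar with a metal lid, 32 mm across, 42 mm high, standing loose on the deck beyond the lever's full end, near (98, -72) mm in the dryer's frame. Origin at its underside.
- spray: Spray bottle, 49 mm across, 168 mm high, standing loose on the table at the dryer's left end. Origin at its underside.
- spool: Filament spool lying flat on the table beyond the dryer, 160 mm across, 55 mm high, loose. Origin at its underside.
- scraper: Scraper with a wooden handle, about 190 mm long, lying loose on the table at the dryer's right end. Origin at its underside, axis x along it.

How it is judged:
By the outcome, as a careful person would: the job done as asked, in the order asked, and still so for the second after the job is handed in, with the robot touching nothing.
It also fails if it takes over 51 s, if anything falls off the work surface, if the arm or the gripper's body presses on something with over 40 N, if the wrist force passes 120 N, or if a joint passes its speed limit or range.

ROBOT

A 7-joint arm with a two-finger parallel gripper is mounted at the origin on the work surface. World frame = base frame: x ahead of the robot, y to its left, z up, the work surface at z = 0. Lengths are in mm, angles in rad, forces in N, time in s.
With the tool pointing down it reaches from about 400 to 875 mm from the base axis. Payload 19.3 kg.
Tool frame: the origin (TCP) lies midway between the tips of the shut fingers; the grasp point (between the pads) lies grip_point_offset behind it (grip_point_offset is the distance from the TCP to the grasp point, in mm); y points along the fingers, x is the direction in which the jaws open and shut, and the axes are right-handed (so a half turn about y gives the same grasp; the last joint's range is limited). The gripper opens to 85 mm and grips with 20 to 120 N. Pads are 22 mm wide; open, the fingers measure 114 mm over their backs; the gripper's body (76 mm by 85 mm) begins 54 mm behind the grasp point. The pads swing forward as they close: fully open they stand 13 mm farther back than shut.
Start: joints at [1.082, 0.521, -0.036, 1.599, 0.021, 1.021, -0.113], TCP at [254.137, -570.989, 231.291] pointing down, gripper open.
Joint ranges: [-2.91, 2.91], [-0.3, 2.13], [-1.5, 1.42], [0.17, 2.43], [-1.26, 4.41], [0.16, 1.93], [-2.52, 2.52]. Speed limits (rad/s): [1.89, 1.89, 2.39, 2.39, 3.01, 3.01, 3.01].

INTERFACE

Orientations are given as a rotation vector (axis times angle).
In Python, from workcell import * gives the robot as it stands.
- The arm moves only by the tool apply_moves, never from a script. Its argument "targets" is text: rows parted by semicolons, each of 7 numbers parted by spaces: the turn, a rotation vector about the tool's x, y, z in rad, then the shift along the tool's x, y, z in mm, then the closure in counts, from 0 (fully open) to 255 (shut). In form: wx wy wz x y z gripper; .... A call has 1 to 12 rows; each row shifts and turns the pose as measured when the row begins, along the tool's axes as they then stand; what a row does not reach is not made up. A row lasts 1/10 s, in which the tool goes at most 50 mm and 8.59 degrees, less where a joint would pass 70% of its speed; a pose out of reach is approached as far as the arm can. A call is refused whole if a number of a shift passes 50 or a number of a turn 0.15, either way. A call with a gripper value outside its range is refused whole. The fingers move at their own pace and stop on an object; "newtons" is the grip in N (left out, the last holds). Time passes only in rows, so rows that do not move let the fingers close. It gives the time, the measured TCP pose, the force and the opening at its end, in the units of the state.
- observe(): the state, without advancing time (a new reading comes with each control period).
- get_image(name): name is "side" or "top" or "wrist"; returns (picture, depth): 480x640x3 uint8, red, green, blue; 480x640 float32, mm along the optical axis (not along the pixel's ray), 0 where there is no reading.
- camera_model(name): a dict with "mtx" (3x3 intrinsics, pixels), "position" and "orientation" of the camera in the world. Camera axes: x right, y down, z forward; pixel columns grow to the right and rows downward; lengths in mm; the calibration is good to about 2 mm. A picture is of the moment at which its call begins: read the wrist's pose just before it. camera_model takes no time and is no camera call; for the wrist camera it gives the pose at the moment of the call.
- hand_in(): hands the job in, once; it reports no verdict.
The state is a dict: "t": time; "qpos": joint angles; "joint_velocities": joint speeds; "joint_torque": joint torques, N m; "tcp_pos": TCP position; "orientation": TCP orientation; "wrist_force": force on the tool from outside, world axes, zero at the start; "ft_torque": the same for the moment, N m; "opening": opening from 0.0 (shut) to 1.0 (fully open).
Only numpy, scipy, OpenCV 4.12 (cv2) and the standard library are available. Lean on these libraries where they do the work, as an engineer would, in place of code of your own. Each camera call takes 0.05 s, during which the arm holds its last target.

## Working session

There is one attempt and no reset: what is moved stays moved. The work goes in short steps, Python scripts to look and compute and a tool call to move; the robot and the scene stay as the last step left them, time stands still between calls to the robot, and variables do not carry over. Pictures are saved under pics/ and viewed, and the job is handed in when it is done.

Besides the shell and the picture viewer there is one more tool, called after "Emit:" as a command line: name --argument value ..., lists and objects as JSON in quotes. apply_moves: Moves the arm, as the interface text tells. Its arguments: {"type":"object","properties":{"targets":{"type":"string"},"newtons":{"type":"number"}},"required":["targets"]}

```bash
ls; mkdir -p pics; python3 - <<'E'
from workcell import *
import cv2,numpy as np
s=observe()
for k in s: print(k,np.round(s[k],3))
for n in ["side","top"]:
    c=camera_model(n);p,d=get_image(n)
    np.savez(f"pics/{n}1.npz",p=p,d=d)
    cv2.imwrite(f"pics/{n}1.png",p[:,:,::-1]);print(n,c)
E
```

```text
pics
t 0.0
qpos [ 1.082  0.522 -0.036  1.6    0.021  1.021 -0.113]
joint_velocities [-0.001 -0.     0.001 -0.002 -0.    -0.001  0.   ]
joint_torque [-0.0000e+00 -9.2708e+01  1.9790e+00 -3.6992e+01  1.8000e-02  8.0000e-03
  0.0000e+00]
tcp_pos [ 254.004 -570.694  230.739]
orientation [-1.378  0.896 -0.895]
wrist_force [ 0.241 -0.619 -0.098]
ft_torque [0.034 0.021 0.052]
opening 1.0
side {'mtx': array([[474.61049449,   0.        , 319.36230806],
       [  0.        , 474.61049449, 245.36070308],
       [  0.        ,   0.        ,   1.        ]]), 'position': array([ 244.7844385 , -468.59990849,  665.87676271]), 'orientation': array([-2.19809022,  0.63124991, -0.31059242])}
top {'mtx': array([[518.24154398,   0.        , 316.65241895],
       [  0.        , 518.24154398, 238.49061981],
       [  0.        ,   0.        ,   1.        ]]), 'position': array([ 400.70759561,   92.6003422 , 1107.14084891]), 'orientation': array([-2.17662295,  2.04582803, -0.20952478])}
```

View pics/side1.png

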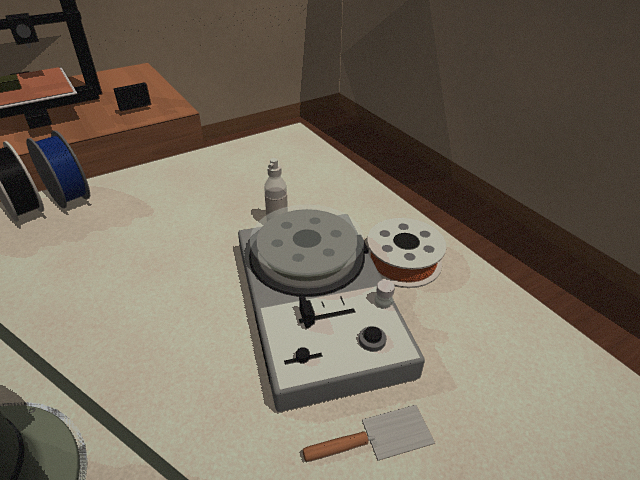

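View pics/top1.png

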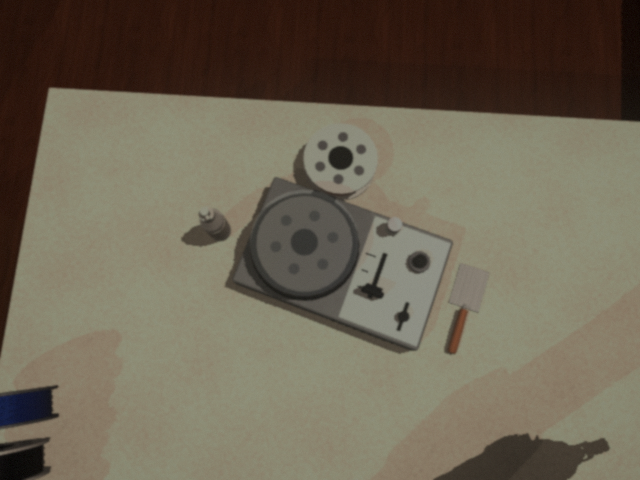

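The side view shows the lever near (307,312), the vent knob (303,355), the button (372,336) and the jar (385,292). In the top view the deck corners are near (373,213), (452,241), (417,348) and (340,318). Next I measure the deck and button.

```bash
cat > h.py <<'E'
import numpy as np,cv2
from scipy.spatial.transform import Rotation as R
def ray(c,uv,z):
    uv=np.atleast_2d(uv).astype(float);M=R.from_rotvec(c["orientation"]).as_matrix()
    d=np.c_[uv,np.ones(len(uv))]@np.linalg.inv(c["mtx"]).T@M.T
    o=np.array(c["position"]);return o+d*((z-o[2])/d[:,2])[:,None]
def proj(c,P):
    M=R.from_rotvec(c["orientation"]).as_matrix();q=(np.atleast_2d(P)-c["position"])@M@c["mtx"].T
    return q[:,:2]/q[:,2:]
E
python3 - <<'E'
from workcell import camera_model
from h import *
for n,box,seed in [("side",(225,430,200,415),(340,380)),("top",(330,460,200,355),(400,290))]:
    c=camera_model(n);z=np.load(f"pics/{n}1.npz");p=z["p"]
    im=p[box[2]:box[3],box[0]:box[1],::-1]
    cv2.imwrite(f"pics/{n}crop.png",cv2.resize(im,None,fx=3 if n=="side" else 3.8,fy=3 if n=="side" else 3.8,interpolation=cv2.INTER_CUBIC)[:600,:800])
    hsv=cv2.cvtColor(p,cv2.COLOR_RGB2HSV)
    print(n,"deck",hsv[seed[1],seed[0]],p[seed[1],seed[0]])
    m=np.zeros((482,642),np.uint8);q=p.copy()
    cv2.floodFill(q,m,seed,(255,0,0),(6,)*3,(6,)*3,cv2.FLOODFILL_MASK_ONLY|(255<<8)|4)
    m=m[1:-1,1:-1]; 
    k=cv2.findContours(m,cv2.RETR_EXTERNAL,cv2.CHAIN_APPROX_NONE)[0];k=max(k,key=cv2.contourArea)[:,0]
    P=ray(c,k,60)[:,:2].astype(np.float32);r=cv2.minAreaRect(P);print(r,cv2.boundingRect(k)); print(cv2.boxPoints(r))
E
```

```text
side deck [21 23 78] [78 76 71]
((496.8775634765625, -140.08241271972656), (7.68899917602539e-06, 4.461984634399414), 58.098209381103516) (338, 380, 4, 1)
[[ 494.98355 -138.90341]
 [ 498.77158 -141.26141]
 [ 498.77158 -141.26141]
 [ 494.98355 -138.90341]]
top deck [ 33  21 144] [143 144 132]
((662.2342529296875, 100.28955078125), (1017.8660278320312, 1456.18115234375), 3.5860538482666016) (0, 0, 640, 480)
[[ 108.75745  795.122  ]
 [ 199.83801 -658.20795]
 [1215.711   -594.5429 ]
 [1124.6305   858.78705]]
```

View pics/sidecrop.png

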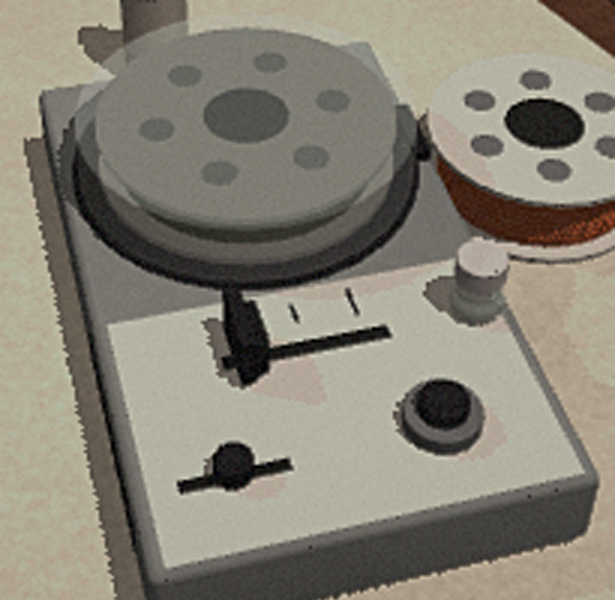

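View pics/topcrop.png

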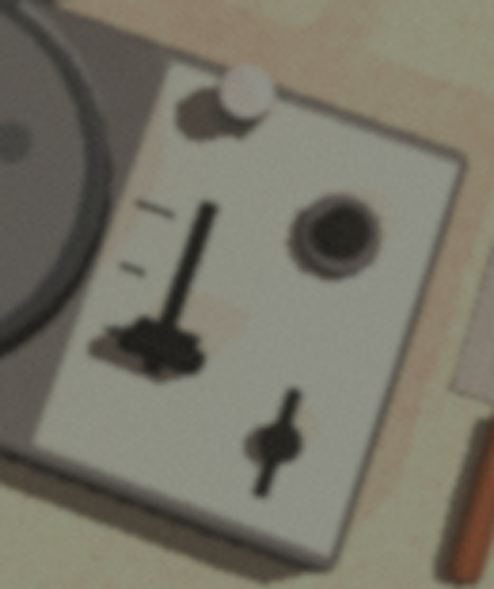

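```bash
python3 - <<'E'
from workcell import camera_model
from h import *
S=camera_model("side");T=camera_model("top")
sp=dict(cNL=((108,325),60),cNR=((163,568),60),cFR=((592,475),60),hs=((390,331),60),v0=((180,488),60),v1=((291,463),60),btn=((441,402),82),vent=((233,462),76))
tp=dict(cFL=((168,62),60),cFR=((464,157),60),cNR=((330,565),60),cNL=((35,443),60),hs=((208,205),60),v0=((260,493),60),v1=((293,392),60),btn=((342,234),82),vent=((280,441),76))
A={k:ray(S,np.array(v[0])/3+[225,200],v[1])[0,:2] for k,v in sp.items()}
B={k:ray(T,np.array(v[0])/3.8+[330,200],v[1])[0,:2] for k,v in tp.items()}
for k in B: print(k,A.get(k,np.zeros(2)).round(1),B[k].round(1))
for D in(A,B):
  print("edge len",np.linalg.norm(D["cNL"]-D["cNR"]),np.linalg.norm(D["cFR"]-D["cNR"]))
  for a,b in[("cNR","cNL"),("cNR","cFR"),("v0","v1")]:
    d=D[b]-D[a];print(a,b,np.degrees(np.arctan2(d[1],d[0])))
  d=D["cNL"]-D["cNR"];d2=D["cFR"]-D["cNR"]
  yaw=np.mean([np.arctan2(-d[0],d[1]),np.arctan2(d2[1],d2[0])])
  Rm=np.array([[np.cos(yaw),-np.sin(yaw)],[np.sin(yaw),np.cos(yaw)]])
  o=D["btn"]-Rm@[50,-145]
  print("yaw",np.degrees(yaw),"o from btn",o)
  for k in D: print("  ",k,(Rm.T@(D[k]-o)).round(1))
E
```

```text
cFL [0. 0.] [670.4 -11.8]
cFR [ 628.2 -175.7] [ 627.3 -174.2]
cNR [ 413.4 -106.8] [ 406.2 -106.6]
cNL [463.   49.3] [459.5  49.9]
hs [597.5 -39.3] [592.3 -36.5]
v0 [443.3 -70.3] [440.9 -69.1]
v1 [499.9 -87.1] [494.6 -85. ]
btn [ 578.4 -109.5] [ 577.1 -104.8]
vent [468.5 -81.1] [467.5 -76.2]
edge len 163.75344253679367 225.58905116231097
cNR cNL 72.36531120205981
cNR cFR -17.79219798086037
v0 v1 -16.511696948934457
yaw -17.71344338940028 o from btn [574.83931588  43.86711624]
   cNL [-108.1  -28.9]
   cNR [-107.9 -192.6]
   cFR [ 117.7 -192.9]
   hs [ 46.9 -72.4]
   v0 [ -90.6 -148.8]
   v1 [ -31.5 -147.5]
   btn [  50. -145.]
   vent [ -63.2 -151.4]
edge len 165.32616295223946 231.17799356051924
cNR cNL 71.20311840417594
cNR cFR -17.004627543724727
v0 v1 -16.43323143513473
yaw -17.900754569774392 o from btn [574.12086515  48.54544243]
   cFL [110.2 -27.9]
   cFR [ 119.1 -195.6]
   cNR [-112.1 -199.2]
   cNL [-109.5  -33.9]
   hs [ 43.4 -75.4]
   v0 [ -90.6 -152.9]
   v1 [ -34.6 -151.5]
   btn [  50. -145.]
   vent [ -63.1 -151.5]
```

```bash
cat >> h.py <<'E'
O=np.array([573.5,46.]);YAW=np.radians(-17.5)
RD=np.array([[np.cos(YAW),-np.sin(YAW)],[np.sin(YAW),np.cos(YAW)]])
def w(x,y): return O+RD@[x,y]
def rel(s,dx,dy,z):
    "shift in tool axes to dryer (dx,dy), height z; turn to align (tool z or -z along dryer x)"
    M=R.from_rotvec(s["orientation"]).as_matrix()
    p=np.r_[w(dx,dy),z]; return M.T@(p-s["tcp_pos"])
def turn(s,sgn):
    M=R.from_rotvec(s["orientation"]).as_matrix()
    zx=sgn*np.r_[RD[:,0],0];yy=np.array([0,0,-1.]);G=np.c_[np.cross(yy,zx),yy,zx]
    return R.from_matrix(M.T@G).as_rotvec()
def rep(s):
    p=RD.T@(s["tcp_pos"][:2]-O)
    print("t",round(s["t"],2),"dryer xy",p.round(1),"z",round(s["tcp_pos"][2],1),"F",np.round(s["wrist_force"],1),"op",s["opening"])
    for g in(1,-1): print("turn",g,turn(s,g).round(3))
E
python3 - <<'E'
from workcell import observe
from h import *
s=observe();rep(s);print(R.from_rotvec(s["orientation"]).as_matrix().round(2))
print(rel(s,-85,-75,230).round(0), rel(s,-30,-100,230).round())
import workcell;print([k for k in dir(workcell) if k[0]!='_'])
print(getattr(workcell,'grip_point_offset',None))
E
```

```text
t 0.1 dryer xy [-119.3 -684.3] z 230.8 F [-0.7  0.7 -0.3] op 1.002862515374021
turn 1 [ 0.     0.724 -0.001]
turn -1 [-1.000e-03 -2.417e+00 -1.000e-03]
[[ 0.41 -0.    0.91]
 [-0.91  0.    0.41]
 [-0.   -1.   -0.  ]]
[-434.    1.  429.] [-378.    1.  454.]
['IKError', 'camera_model', 'get_image', 'grip_point_offset', 'hand_in', 'observe']
18.700000000000003
```

Emit:
apply_moves --targets "0 0 0 -32 0 32 255;0 0 0 -35 0 35 255;0 0 0 -35 0 35 255;0 0 0 -35 0 35 255;0 0 0 -35 0 35 255;0 0 0 -35 0 35 255;0 0 0 -35 0 35 255;0 0 0 -35 0 35 255;0 0 0 -35 0 35 255;0 0 0 -35 0 35 255;0 0 0 -25 0 25 255;0 0 0 0 0 0 255" --newtons 30

```text
t: 1.3
tcp_pos: [443.2, -69.3, 228.4]
orientation: [-1.377, 0.9, -0.895]
wrist_force: [0.0, -1.6, 0.4]
opening: 0.0
```

Emit:
apply_moves --targets "0 0.12 0 0 0 0 255;0 0.12 0 0 0 0 255;0 0.12 0 0 0 0 255;0 0.12 0 0 0 0 255;0 0.12 0 0 0 0 255;0 0.12 0 0 0 0 255;0 0 0 0 0 0 255"

```text
t: 2.0
tcp_pos: [441.8, -69.9, 227.2]
orientation: [-1.038, 1.453, -1.444]
wrist_force: [-0.4, 0.2, 0.6]
opening: 0.001
```

```bash
python3 - <<'E'
from workcell import *
from h import *
s=observe();rep(s);print(rel(s,-75,-75,230).round(1))
c=camera_model("wrist");p,d=get_image("wrist");cv2.imwrite("pics/w1.png",p[:,:,::-1])
for q in [(-50,-75,98),(50,-145,82),(-63,-150,76),(53,-75,60),(114,-30,60),(-110,-195,60)]:
    print(q,proj(c,np.r_[w(*q[:2]),q[2]]).round(0))
E
```

```text
t 2.0 dryer xy [ -90.7 -150.1] z 227.2 F [-0.4  0.2  0.6] op 0.0012871775580669063
turn 1 [ 0.006 -0.025 -0.   ]
turn -1 [0.    3.117 0.009]
[-75.5  -2.9  13.9]
(-50, -75, 98) [[225. 178.]]
(50, -145, 82) [[310.  36.]]
(-63, -150, 76) [[321. 187.]]
(53, -75, 60) [[223.  40.]]
(114, -30, 60) [[152. -52.]]
(-110, -195, 60) [[369. 232.]]
```

View pics/w1.png

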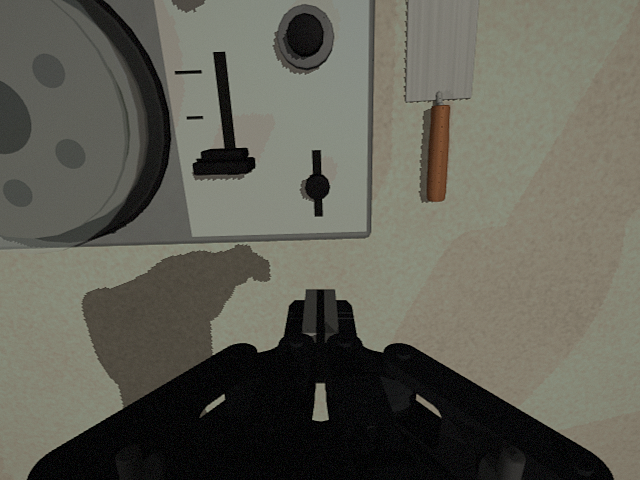

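The wrist view shows the lever plate's front edge at (224,173), the button at (305,35) and the vent knob at (318,187). All are within about 3-4 mm of prediction, so I shift the model by about 2 mm.

```bash
echo 'O=O+RD@[1,2.]' >> h.py; python3 - <<'E'
from workcell import *
from h import *
s=observe();rep(s);print(rel(s,-80,-75,230).round(1),rel(s,-80,-75,72).round(1))
E
```

```text
t 2.05 dryer xy [ -91.7 -152.1] z 227.2 F [ 0.1 -0.1 -0.2] op 0.0011547028033068506
turn 1 [ 0.006 -0.02  -0.   ]
turn -1 [0.    3.121 0.009]
[-77.3  -2.8  10.1] [-77.3 155.2  11.1]
```

Emit:
apply_moves --targets "0 -0.02 0 -38 0 5 255;0 0 0 -38 0 5 255;0 0 0 0 40 0 255;0 0 0 0 40 0 255;0 0 0 0 30 0 255;0 0 0 0 0 0 255"

```text
t: 2.65
tcp_pos: [476.5, 1.4, 114.7]
orientation: [-1.062, 1.417, -1.41]
wrist_force: [-0.9, 0.0, 0.1]
opening: -0.0
```

```bash
python3 - <<'E'
from workcell import *
from h import *
s=observe();rep(s);print(rel(s,-80,-75,72).round(1))
c=camera_model("wrist");p,d=get_image("wrist");cv2.imwrite("pics/w2.png",p[:,:,::-1])
E
```

```text
t 2.65 dryer xy [-80.1 -73.7] z 114.7 F [-0.9  0.   0.1] op -3.659517972458198e-05
turn 1 [ 0.003  0.024 -0.002]
turn -1 [-0.004 -3.118 -0.004]
[ 1.4 42.7  0.2]
```

View pics/w2.png

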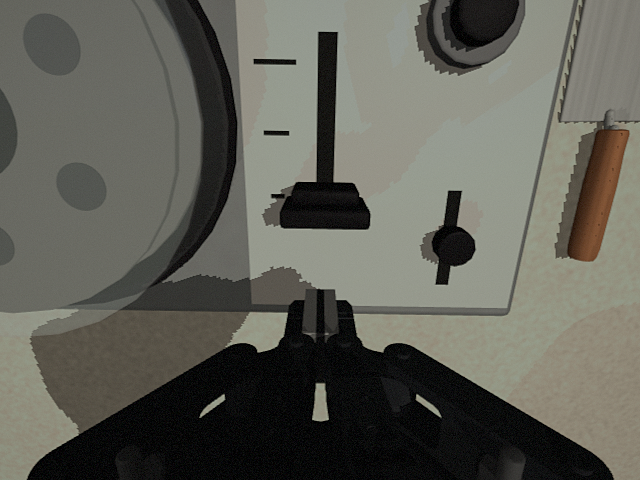

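The closed fingers are centred on the lever plate (centre about (325,205), tips about (320,290)), with the vent knob well to the right. I descend and push in steps.

Emit:
apply_moves --targets "0 0 0 0 22 0 255;0 0 0 0 21 0 255;0 0 0 0 0 0 255;0 0 0 0 0 10 255;0 0 0 0 0 7 255;0 0 0 0 0 5 255;0 0 0 0 0 5 255;0 0 0 0 0 5 255"

```text
t: 3.5
tcp_pos: [514.8, -8.8, 83.1]
orientation: [-1.056, 1.405, -1.409]
wrist_force: [-0.7, 1.2, -0.4]
opening: -0.0
```

```bash
python3 - <<'E'
from workcell import *
from h import *
s=observe();rep(s)
E
```

```text
t 3.5 dryer xy [-40.5 -71.9] z 83.1 F [-0.7  1.2 -0.4] op -8.685550123390006e-05
turn 1 [-0.007  0.029 -0.006]
turn -1 [-0.01  -3.112  0.012]
```

```bash
python3 - <<'E'
from workcell import *
from h import *
p,d=get_image("wrist");cv2.imwrite("pics/w3.png",p[:,:,::-1])
p,d=get_image("side");cv2.imwrite("pics/s3.png",cv2.resize(p[200:415,225:430,::-1],None,fx=2.7,fy=2.7))
rep(observe())
E
```

```text
t 3.6 dryer xy [-39.9 -71.8] z 83.0 F [-1.   0.7 -0. ] op 0.0002985392403987856
turn 1 [-0.009  0.029 -0.007]
turn -1 [-0.01  -3.112  0.013]
```

View pics/w3.png

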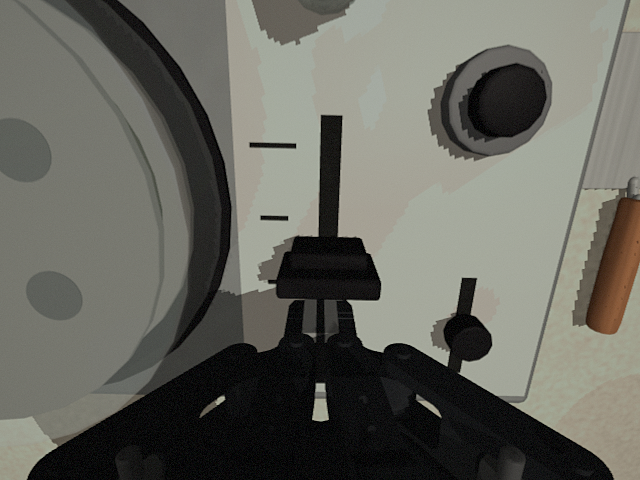

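View pics/s3.png

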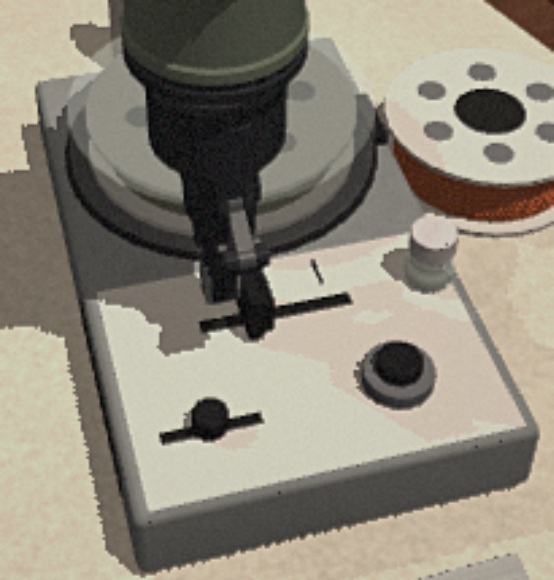

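The fingers are against the plate and the lever is moving off its end. I continue.

Emit:
apply_moves --targets "0 0.02 0 0 2 5 255;0 0 0 0 2 5 255;0 0 0 0 2 5 255;0 0 0 0 0 0 255"

```text
t: 4.0
tcp_pos: [531.8, -13.6, 77.1]
orientation: [-1.041, 1.419, -1.426]
wrist_force: [-0.4, 0.1, -0.2]
opening: -0.002
```

```bash
python3 - <<'E'
from workcell import *
from h import *
rep(observe())
p,d=get_image("wrist");cv2.imwrite("pics/w4.png",p[:,:,::-1])
E
```

```text
t 4.0 dryer xy [-22.8 -71.4] z 77.1 F [-0.4  0.1 -0.2] op -0.0024067450070874314
turn 1 [-0.01   0.007 -0.007]
turn -1 [-0.011 -3.134  0.016]
```

View pics/w4.png

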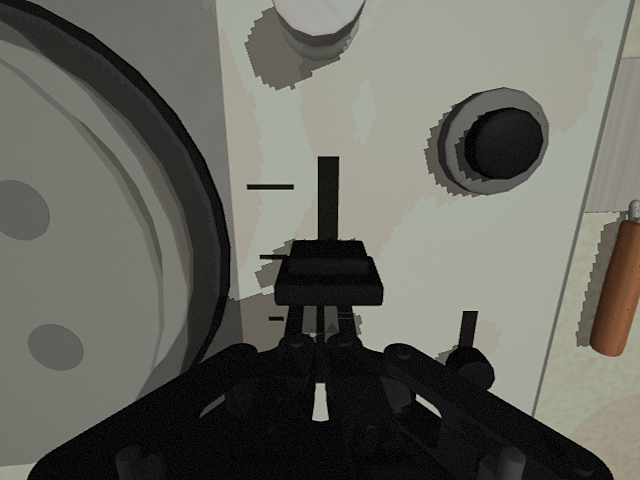

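The lever now sits by the half-heat mark (row 257). I push on over the second hump.

Emit:
apply_moves --targets "0 0 0 0 1 5 255;0 0 0 0 1 5 255;0 0 0 0 1 5 255;0 0 0 0 1 5 255;0 0 0 0 1 5 255;0 0 0 0 0 0 255"

```text
t: 4.65
tcp_pos: [556.4, -21.2, 71.8]
orientation: [-1.043, 1.42, -1.425]
wrist_force: [-0.1, -0.5, 0.1]
opening: -0.003
```

```bash
python3 - <<'E'
from workcell import *
from h import *
rep(observe())
p,d=get_image("wrist");cv2.imwrite("pics/w5.png",p[:,:,::-1])
E
```

```text
t 4.65 dryer xy [  2.9 -71.2] z 71.8 F [-0.1 -0.5  0.1] op -0.0031235937654156007
turn 1 [-0.008  0.008 -0.007]
turn -1 [-0.01  -3.134  0.013]
```

View pics/w5.png

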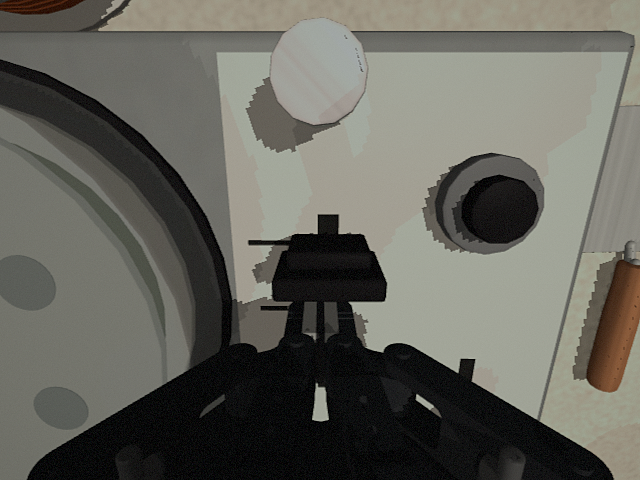

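The lever is level with the full mark (row 242). I ease on to feel the end stop.

Emit:
apply_moves --targets "0 0 0 0 0 3 255;0 0 0 0 0 3 255;0 0 0 0 0 0 255"

```text
t: 5.0
tcp_pos: [562.2, -22.9, 71.9]
orientation: [-1.043, 1.42, -1.425]
wrist_force: [-0.4, 0.1, -0.7]
opening: -0.002
```

Emit:
apply_moves --targets "0 0 0 0 0 3 255;0 0 0 0 0 2 255"

```text
t: 5.2
tcp_pos: [563.1, -23.3, 71.5]
orientation: [-1.05, 1.426, -1.421]
wrist_force: [-15.5, 6.0, 12.1]
opening: -0.002
```

```bash
python3 - <<'E'
from workcell import *
from h import *
rep(observe())
p,d=get_image("wrist");cv2.imwrite("pics/w6.png",p[:,:,::-1])
E
```

```text
t 5.2 dryer xy [  9.9 -71.2] z 71.5 F [-15.5   6.   12.1] op -0.002182970330800819
turn 1 [ 0.     0.009 -0.005]
turn -1 [-0.007 -3.133 -0.   ]
```

View pics/w6.png

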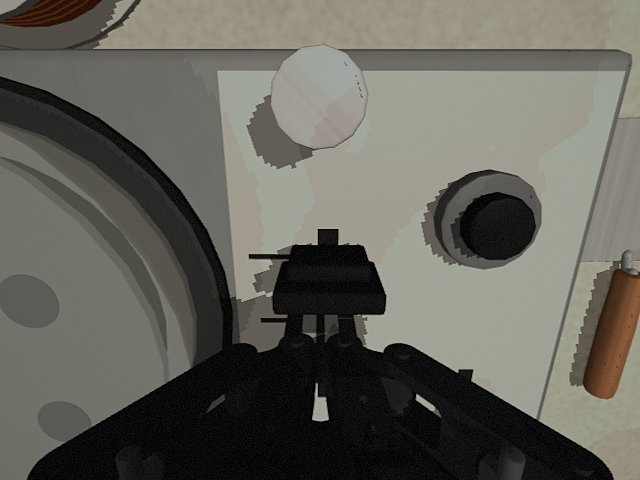

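The wrist force is 16 N against the end stop, so the lever is at full. I back off, lift, and move over the button.

Emit:
apply_moves --targets "0 0 0 0 0 -15 255;0 0 0 0 0 -15 255;0 0 0 0 -30 0 255;0 0 0 0 -30 0 255;0 0 0 0 -10 0 255;0 0 0 37 0 30 255;0 0 0 37 0 30 255;0 0 0 0 0 8 255;0 0 0 0 0 0 255"

```text
t: 6.15
tcp_pos: [578.0, -106.9, 143.0]
orientation: [-1.053, 1.424, -1.418]
wrist_force: [-0.9, 0.3, -0.1]
opening: 0.004
```

```bash
python3 - <<'E'
from workcell import *
from h import *
s=observe();rep(s);print(rel(s,50,-145,95).round(1))
c=camera_model("wrist");p,d=get_image("wrist");cv2.imwrite("pics/w7.png",p[:,:,::-1])
print(proj(c,np.r_[w(50,-145),82]),proj(c,s["tcp_pos"]))
p,d=get_image("side");cv2.imwrite("pics/s7.png",cv2.resize(p[200:415,225:430,::-1],None,fx=2.7,fy=2.7))
E
```

```text
t 6.15 dryer xy [  49.3 -146.4] z 143.0 F [-0.9  0.3 -0.1] op 0.004239644792002401
turn 1 [ 0.001  0.013 -0.004]
turn -1 [-7.000e-03 -3.129e+00 -2.000e-03]
[-1.2 48.   0.8]
[[320.27152785 256.32912003]] [[322.82248979 306.4106621 ]]
```

View pics/w7.png

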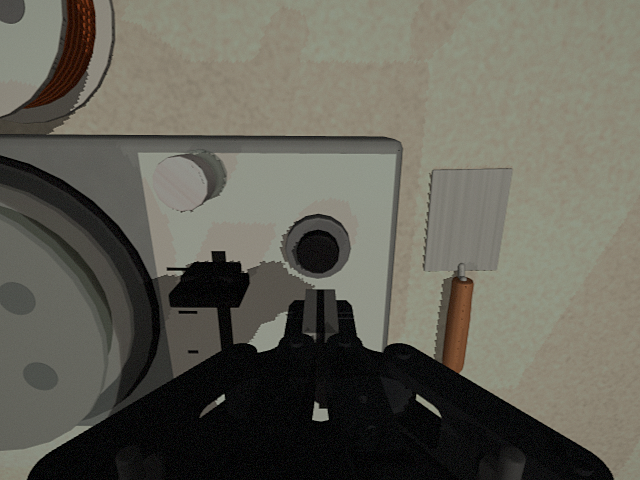

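View pics/s7.png

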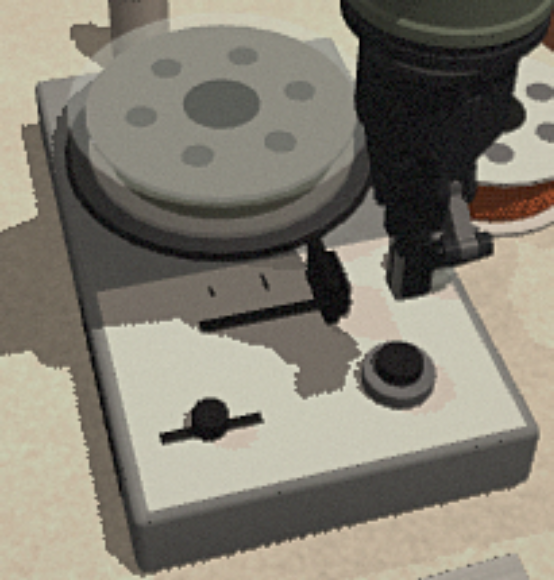

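The lever stays at full and the vent and jar are in place. The button is at (319,252) against (320,256) predicted, about 2 mm further out. I descend onto it.

Emit:
apply_moves --targets "0 0 0 -1 25 2 255;0 0 0 0 20 1 255;0 0 0 0 4 0 255;0 0 0 0 0 0 255"

```text
t: 6.65
tcp_pos: [578.9, -101.4, 93.1]
orientation: [-1.057, 1.421, -1.412]
wrist_force: [-0.1, 0.3, 0.3]
opening: -0.001
```

```bash
python3 - <<'E'
from workcell import *
from h import *
s=observe();rep(s);print(rel(s,51.5,-145,82).round(1))
E
```

```text
t 6.65 dryer xy [  48.5 -141. ] z 93.1 F [-0.1  0.3  0.3] op -0.0007705828023503546
turn 1 [ 0.003  0.019 -0.005]
turn -1 [-0.008 -3.123 -0.004]
[ 4.1 11.   3. ]
```

Emit:
apply_moves --targets "0 0.015 0 3 3 3 255;0 0 0 0 4 0 255;0 0 0 0 4 0 255"

```text
t: 6.95
tcp_pos: [581.9, -104.6, 83.8]
orientation: [-1.046, 1.43, -1.424]
wrist_force: [-0.3, 0.4, -0.6]
opening: 0.0
```

Emit:
apply_moves --targets "0 0 0 0 3 0 255;0 0 0 0 3 0 255"

```text
t: 7.15
tcp_pos: [581.9, -104.7, 77.8]
orientation: [-1.046, 1.43, -1.425]
wrist_force: [-1.5, 0.8, 4.4]
opening: -0.001
```

```bash
python3 - <<'E'
from workcell import *
from h import *
s=observe();rep(s);print(rel(s,51.5,-145,76).round(1))
E
```

```text
t 7.15 dryer xy [  52.3 -143.2] z 77.8 F [-1.5  0.8  4.4] op -0.0009422351685738348
turn 1 [-0.001  0.003 -0.006]
turn -1 [-9.000e-03 -3.138e+00  1.000e-03]
[ 1.8  1.7 -0.8]
```

The force is 4.4 N and rising, so I press to the bottom and hold.

Emit:
apply_moves --targets "0 0 0 0 2 0 255;0 0 0 0 2 0 255"

```text
t: 7.35
tcp_pos: [582.2, -104.7, 75.2]
orientation: [-1.045, 1.429, -1.425]
wrist_force: [-17.2, 2.6, 57.2]
opening: 0.004
```

Bottomed out, with a hard stop at 57 N. I release and retreat.

Emit:
apply_moves --targets "0 0 0 0 -2 0 255;0 0 0 0 -8 0 255;0 0 0 0 -20 0 255;0 0 0 0 -40 0 255;0 0 0 0 -40 0 255;0 0 0 0 -20 -30 255;0 0 0 0 0 -45 255;0 0 0 0 0 -45 255;0 0 0 0 0 0 255"

```text
t: 8.25
tcp_pos: [463.3, -68.5, 211.6]
orientation: [-1.044, 1.428, -1.426]
wrist_force: [0.7, 0.6, -0.7]
opening: 0.008
```

```bash
python3 - <<'E'
from workcell import *
from h import *
s=observe();rep(s)
for n in("wrist","side"):
    c=camera_model(n);p,d=get_image(n);cv2.imwrite(f"pics/{n}8.png",p[:,:,::-1])
    print(n,"lever top at full/half",proj(c,np.r_[w(20,-75),98]),proj(c,np.r_[w(-15,-75),98]),"btn",proj(c,np.r_[w(51,-144),82]))
E
```

```text
t 8.25 dryer xy [ -71.6 -144.4] z 211.6 F [ 0.7  0.6 -0.7] op 0.007757442464429149
turn 1 [-0.003  0.003 -0.006]
turn -1 [-0.01  -3.139  0.004]
wrist lever top at full/half [[223.87981344 106.95521776]] [[227.97122568 158.20760068]] btn [[323.0289308   61.68774686]]
side lever top at full/half [[340.28390316 297.25967829]] [[319.78541952 301.07479053]] btn [[371.33856742 331.6002948 ]]
```

View pics/wrist8.png

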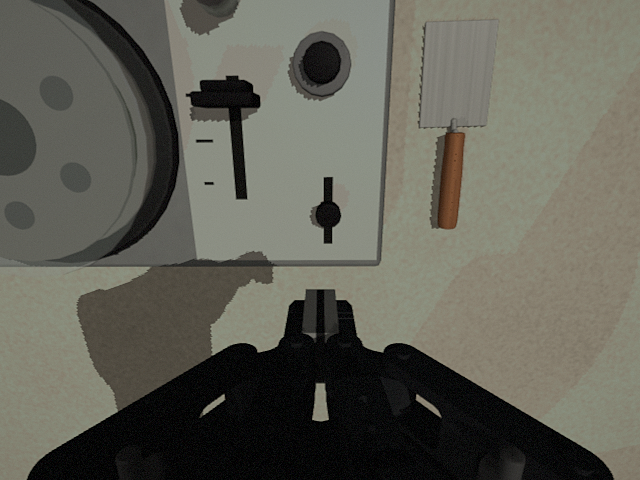

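View pics/side8.png

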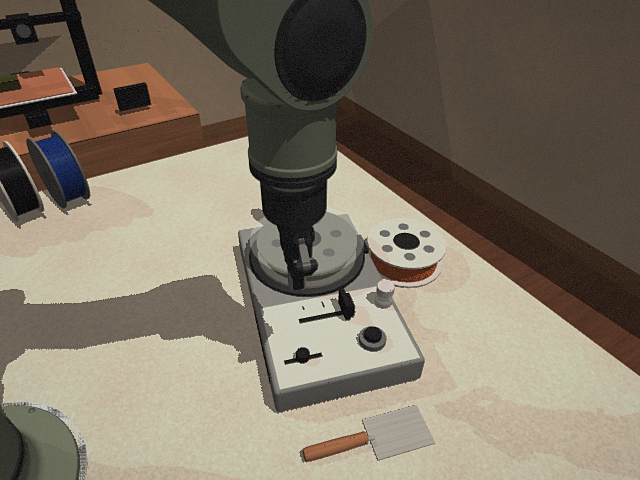

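The lever is at full (plate near (226,103) in the wrist view). The button is up at (372,334) in the side view, and the vent knob (303,355), jar (385,292), spool and scraper are unchanged there. The arm hides the spray bottle, but it never went near it. I hand in.

```bash
python3 -c "
from workcell import *
hand_in()"
```

```text
the job is handed in; nothing more can be done
```

The dryer is set to full heat and started, and I handed the job in at about 8.4 s.

- **Lever:** With the fingers shut, I pushed the plate past the half-heat detent until about 16 N built up at the full-heat stop. After I backed off, the lever stayed at full.
- **Button:** I pressed it to a hard bottom, with the fingertips at about 75 mm and an upward force of 57 N. That is well over the 5 N needed but below the 120 N wrist limit. I then let it come up.
- **Last checks:** The side and wrist views showed the lever at full and the button up. The vent knob, jar, spool and scraper were where they started, and the fingers were touching nothing.
- **Not checked:** The spray bottle was hidden behind the arm in the last side view. The arm's path kept well away from it.
- **Disagreements:** My position estimates from the different cameras differed by 2–5 mm, which I corrected from the wrist view. The arm also missed some commanded steps by several millimetres, so I worked from the measured positions.

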